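# Open the tool cabinet and point out the gauge ring and its flange

### The arm

A 6-joint arm with a two-finger parallel gripper is mounted at the origin on the work surface. World frame = base frame: x ahead of the robot, y to its left, z up, the work surface at z = 0. Lengths are in m, angles in degrees, forces in N, time in s.
With the tool pointing down it reaches from about 0.375 to 0.925 m from the base axis. Payload 5.7 kg.
Tool frame: the origin (TCP) lies at the very end of the fingers, on their centre line; the grasp point (between the pads) lies 19 mm behind it; z points along the fingers, y is the line along which they close (so a half turn about z gives the same grasp; the last joint's range is limited). The gripper opens to 85 mm and grips with 20 to 120 N. Pads are 22 mm wide; open, the fingers measure 114 mm over their backs; the gripper's body (76 mm by 85 mm) begins 54 mm behind the grasp point. The pads swing forward as they close: fully open they stand 13 mm farther back than shut.
Start: joints at [-80.564, 20.558, 86.54, -0, 72.909, -6.595], TCP at [0.166, -0.577, 0.231] pointing down, gripper open.
Joint ranges: [-170.27, 170.27], [-57.76, 135], [12.27, 136.19], [-55.21, 235.2], [11.17, 155.16], [-170.74, 170.74]. Speed limits (degrees/s): [136.94, 136.94, 180, 180, 180, 180].

### API

Orientations are given as a 3x3 rotation matrix whose columns are the frame's x, y, z axes.
In Python, from rig import * gives the robot as it stands. The module is installed in compiled form; this text tells all that it offers.
- The arm moves only by the tool play_rows, never from a script. Its argument "commands" is text: rows parted by semicolons, each of 7 numbers parted by spaces: the opening, from 0 (shut) to 1 (fully open), then the shift along the tool's x, y, z in cm, then the turn, a rotation vector about the tool's x, y, z in rad. In form: jaw tx ty tz rx ry rz; .... A call has 1 to 5 rows; each row is the pose to reach, as a shift and turn from the pose commanded when the call began, along the tool's axes at that moment; what a row does not reach only later rows make up. A row lasts 1/12 s, in which the tool goes at most 41.7 mm and 7.16 degrees, less where a joint would pass 70% of its speed; a pose out of reach is approached as far as the arm can. A call with a gripper value outside its range is refused whole. The fingers move at their own pace and stop on an object; "grip_force" is the grip in N (left out, the last holds). Time passes only in rows, so rows that repeat a pose let the fingers close. It gives the time, the measured TCP pose, the force, the opening and the grip force at its end, in the units of the state.
- get_state(): the state, without advancing time (a new reading comes with each control period).
- grab_frame(name): name is "side" or "top" or "wrist"; returns (picture, depth): 384x512x3 uint8, red, green, blue; 384x512 float32, m along the optical axis (not along the pixel's ray), 0 where there is no reading.
- get_calibration(name): a dict with "K" (3x3 intrinsics, pixels), "dist" ([k1, k2, p1, p2, k3] as OpenCV has them; the pictures are not rectified), "rvec" (rotation vector, rad) and "tvec" (3), from world to camera coordinates, as OpenCV has them; the wrist camera has in their place "T_tool_cam" (4x4, takes a point from camera to tool coordinates, whose origin is the TCP and whose axes are the flange's). Camera axes: x right, y down, z forward; pixel columns grow to the right and rows downward; lengths in m; the calibration is good to about 2 mm. A picture is of the moment at which its call begins: read the wrist's pose just before it. get_calibration takes no time and is no camera call.
- job_done(): hands the job in; it is judged then, once.
The state is a dict: "clock": time; "qpos": joint angles; "dq": joint speeds; "joint_efforts": joint torques, N m; "tcp_pos": TCP position; "ee_rot": TCP orientation; "wrist_force": force on the tool from outside, world axes, zero at the start; "moment": the same for the moment, N m; "grip_width": finger opening in m; "gripper_force": force on a finger pad.
Only numpy, scipy, OpenCV 4.12 (cv2) and the standard library are available. Lean on these libraries where they do the work, as an engineer would, in place of code of your own. Each camera call takes 0.05 s, during which the arm holds its last target. There are 200 camera calls.

### The job

Show the fitter which gauge to try on which part: push the cabinet's sliding top door gently by its upright handle until it is fully open, then point with the fingertips at the middle of the aluminium gauge ring lying in the cabinet, staying two seconds about two centimetres above it, and then point at the middle of the steel output flange on the bench in the same way. Do not touch, lift or shift the ring, the flange or any of the other loose things, leave the door open, and finish clear of everything.

Things in the scene. Friction and masses are not known exactly. Their poses are not given: they have to be found in the camera images.
- cabinet: Fixed green steel bench-top tool cabinet, 180 mm (its x) by 440 mm (its y) by 100 mm high, with two 12 mm high door rails along its long edges (top 112 mm above the bench). Origin: centre of its underside, on the bench; z up. Its -y half is an open-topped bay, inside 164 mm by 204 mm, rubber floor 55 mm above the bench, walls up to 100 mm; the bay holds the gauge ring and the nut. Its +y half is a closed deck. The door slides on top along the cabinet's y axis.
- door (a joint): Sliding door on top of the cabinet, a 160 by 200 mm green steel plate 4 mm thick, upper face 106 mm above the bench. 0 = shut (over the bay), grows in m as the door slides towards the cabinet's +y; 0.20 = fully open, against its rigid end stop. It starts part-way, moves with about 3 N of friction and stays where it is left.
- door_handle (a point): Centre of the door's upright steel handle plate, which moves with the door: 90 mm wide (cabinet's x), 12 mm thick (cabinet's y), 40 mm high, standing on the door; its centre is 126 mm and its top 146 mm above the bench. Push on the broad face that looks to the cabinet's -y to open.
- gauge_ring: Loose worn aluminium gauge ring lying flat on the floor of the bay, 70 mm outside, 44 mm bore, 20 mm high. Origin: centre of its underside, 55 mm above the bench; z up along its axis. It lies at either end of the bay; the door may hide it at first.
- flange: Loose steel output flange lying on the bench to the right of the cabinet: disc of 110 mm, 14 mm thick, with six dark bolt holes and a central hub tube 62 mm across; top of the hub 45 mm above the bench. Origin: centre of its underside; z up along its axis.
- nut: Loose large black hexagon nut, 58 mm over its corners, 24 mm high, lying in the other end of the bay; leave alone. Origin: centre of its underside.
- drift: Loose brass hexagonal drift, 140 mm long, 19 mm across its flats, lying on the bench in front of the cabinet; leave alone. Origin: on the bench under its middle, x along it.
- washer_a: Loose black lock washer, 32 mm across, 4 mm thick, with one tab, on the bench; leave alone. Origin: centre of its underside.
- washer_b: Another black lock washer of the same kind; leave alone.
- grease_tin: Loose round grease tin, 72 mm across, 70 mm high, on the bench to the left; leave alone. Origin: centre of its underside.
- wrench: Loose steel wrench lying on the bench to the right, beyond the flange; leave alone.
Mind the look-alikes: they are no part of the job. What is shaped like the flange but brown or turquoise is not meant.

How it is judged:
By the outcome, as a careful person would: the job done as asked, in the order asked, and still so for the second after the job is handed in, with the robot touching nothing.
It also fails if it takes over 59 s, if anything falls off the work surface, if the arm or the gripper's body presses on something with over 40 N, if the wrist force passes 120 N, or if a joint passes its speed limit or range.

## Working session

There is one attempt and no reset: what is moved stays moved. The work goes in short steps, Python scripts to look and compute and a tool call to move; the robot and the scene stay as the last step left them, time stands still between calls to the robot, and variables do not carry over. Pictures are saved under pics/ and viewed, at most 10 in all, crops included, and the job is handed in when it is done.

Besides the shell and the picture viewer there is one more tool, called after ">>>" by a JSON object that holds its "method" and its "body". play_rows: Moves the arm, as the interface text tells. Its arguments: {"type":"object","properties":{"commands":{"type":"string"},"grip_force":{"type":"number"}},"required":["commands"]}

```bash
mkdir -p pics; cat > h.py <<'E'
from rig import *
import numpy as np, cv2
def ray(name,uv,T=None):
    c=get_calibration(name)
    p=cv2.undistortPoints(np.array(uv,float).reshape(-1,1,2),np.array(c["K"]),np.array(c["dist"])).reshape(-1,2)
    d=np.c_[p,np.ones(len(p))]
    if "rvec" in c:
        R=cv2.Rodrigues(np.array(c["rvec"],float))[0]; t=np.array(c["tvec"],float).ravel()
        return -R.T@t, d@R
    M=T@np.array(c["T_tool_cam"]); return M[:3,3], d@M[:3,:3].T
def onz(name,uv,z,T=None):
    o,d=ray(name,uv,T); s=(z-o[2])/d[:,2]; return o+s[:,None]*d
def px(name,P):
    c=get_calibration(name); return cv2.projectPoints(np.array(P,float).reshape(-1,3),np.array(c["rvec"],float),np.array(c["tvec"],float),np.array(c["K"]),np.array(c["dist"]))[0].reshape(-1,2)
def tool():
    s=get_state(); T=np.eye(4); T[:3,:3]=np.array(s["ee_rot"]).reshape(3,3); T[:3,3]=s["tcp_pos"]; return T
def shift(P):
    T=tool(); return 100*T[:3,:3].T@(np.array(P)-T[:3,3])
E
python3 - <<'E'
from h import *
for n in("top","side"):
    a,d=grab_frame(n); np.savez(n+"0",a=a,d=d)
    cv2.imwrite(f"pics/{n}0.png",cv2.resize(a[:,:,::-1],(800,600)))
    print(n,ray(n,[[256,192]]))
s=get_state();print(s["ee_rot"],s["tcp_pos"],s["clock"],s["grip_width"])
print(get_calibration("wrist"))
E
```

```text
top (array([ 0.38143474, -0.05207013,  1.21620506]), array([[ 0.13707504, -0.00707581, -0.99060093]]))
side (array([0.45045766, 0.78755571, 0.8599725 ]), array([[ 0.0486603 , -0.74516714, -0.66517442]]))
[[ 9.61106619e-01  2.76177477e-01 -2.62096247e-04]
 [ 2.76177509e-01 -9.61105089e-01  1.72935120e-03]
 [ 2.25705814e-04 -1.73447597e-03 -9.99998470e-01]] [ 0.16561089 -0.57602798  0.2305036 ] 0.1 0.08538840324148449
{'K': array([[270.88664622,   0.        , 254.83276228],
       [  0.        , 270.88664622, 190.1235718 ],
       [  0.        ,   0.        ,   1.        ]]), 'dist': array([-0.05801072,  0.        ,  0.        ,  0.        ,  0.        ]), 'T_tool_cam': array([[-8.54180879e-04, -9.66153669e-01, -2.57965808e-01,
         6.30603321e-02],
       [ 9.99999448e-01, -6.67251150e-04, -8.12174535e-04,
         5.24537883e-04],
       [ 6.12557425e-04, -2.57966360e-01,  9.66153705e-01,
        -1.42574512e-01],
       [ 0.00000000e+00,  0.00000000e+00,  0.00000000e+00,
         1.00000000e+00]])}
```

View pics/top0.png

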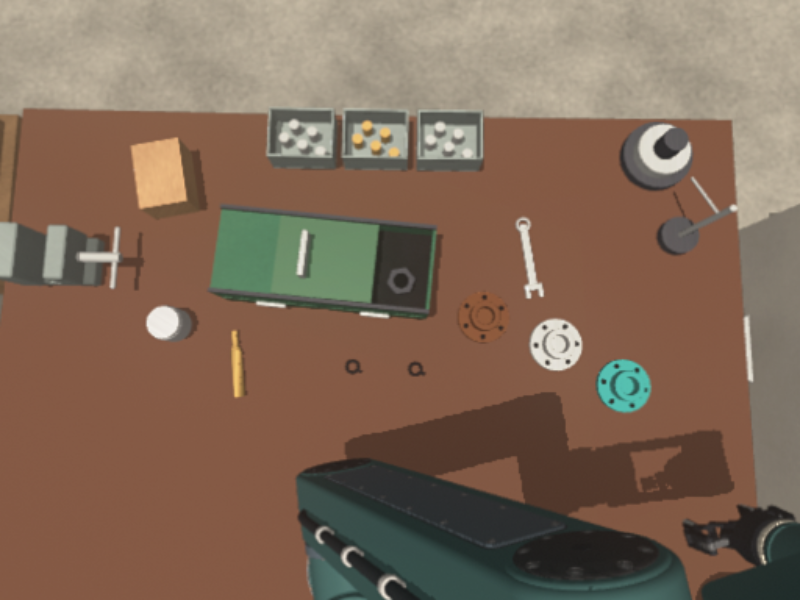

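View pics/side0.png

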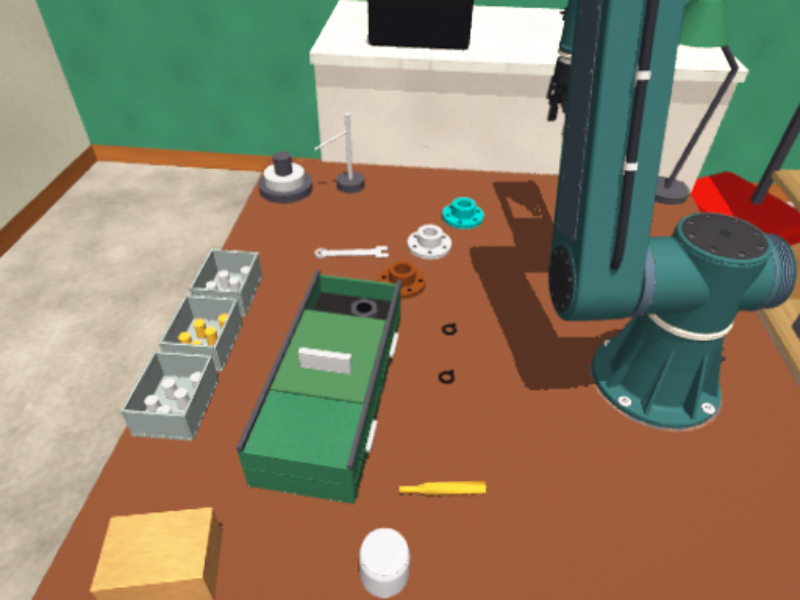

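The top view shows three flange shapes (800-wide scale): brown at (484,316), bare steel at (556,344) and turquoise at (624,386). I choose the steel one. The door is part-way open with its handle at (303,253). The nut is at (401,281), at the −y end of the bay, so the ring must be under the door at the +y end.

```bash
cat > m.py <<'E'
from h import *
def cloud(n,d):
    v,u=np.mgrid[0:384,0:512]; o,r=ray(n,np.stack([u,v],-1).reshape(-1,2))
    return (o+r*d.reshape(-1,1)).reshape(384,512,3)
def blob(mask,near):
    n,l,s,c=cv2.connectedComponentsWithStats(mask.astype(np.uint8)); 
    i=min((i for i in range(1,n) if s[i,4]>15),key=lambda i:np.hypot(*(c[i]-near)))
    return l==i
E
python3 - <<'E'
from m import *
S=.64
for n in("top","side"):
    f=np.load(n+"0.npz");a,d=f["a"],f["d"];P=cloud(n,d);hsv=cv2.cvtColor(a,cv2.COLOR_RGB2HSV)
    z=P[...,2]
    w=(hsv[...,1]<60)&(hsv[...,2]>120)
    hp,fp=((303,253),(556,344)) if n=="top" else ((325,360),(430,240))
    h=blob(w,np.array(hp)*S); b=blob(w,np.array(fp)*S)
    print(n,"handle n",h.sum(),"z",np.percentile(z[h],[5,50,95]),"xyz",np.median(P[h],0), a[h].mean(0))
    uv=np.argwhere(h)[:,::-1].astype(np.float32); r=cv2.minAreaRect(uv); print(" rect",r, onz(n,cv2.boxPoints(r),.146)[:,:2], onz(n,[r[0]],.146))
    print(" flange n",b.sum(),"z",np.percentile(z[b],[5,50,95]),a[b].mean(0))
    disc=cv2.morphologyEx(b.astype(np.uint8),cv2.MORPH_CLOSE,np.ones((7,7)))
    c=max(cv2.findContours(disc,0,1)[0],key=cv2.contourArea);e=cv2.fitEllipse(c)
    print(" ell",e, onz(n,[e[0]],.014))
    t=P[b&(z>.035)]; print(" hub pts",len(t),t.mean(0) if len(t) else 0,(t.min(0)+t.max(0))/2 if len(t) else 0)
    rail=(z>.098)&(z<.12)&(P[...,0]>.35)&(P[...,0]<.9)&(abs(P[...,1])<.5)
    l=blob(cv2.morphologyEx(rail.astype(np.uint8),cv2.MORPH_CLOSE,np.ones((3,3)))>0,np.array(hp)*S)
    q=P[l&rail][:,:2].astype(np.float32); r=cv2.minAreaRect(q); print(" cab",len(q),r,cv2.boxPoints(r))
a=np.load("top0.npz")["a"][:,:,::-1]
cv2.imwrite("pics/c1.png",np.hstack([cv2.resize(a[180:280,280:420],(560,400)),cv2.resize(np.load("side0.npz")["a"][110:210,230:330,::-1],(240,240)).repeat(1,0) if 0 else cv2.copyMakeBorder(cv2.resize(np.load("side0.npz")["a"][110:210,230:290,::-1],(240,400)),0,0,0,0,0)]))
E
```

```text
top handle n 163 z [0.1035428  0.1442195  0.14885289] xyz [0.62303116 0.13382659 0.1442195 ] [188.71165644 192.28220859 176.87116564]
 rect ((192.76991271972656, 161.9513397216797), (6.585381031036377, 32.12867736816406), 3.814074993133545) [[0.56940757 0.14429281]
 [0.66850514 0.1417081 ]
 [0.66748441 0.12167518]
 [0.56840298 0.12449373]] [[0.61816364 0.13305912 0.146     ]]
 flange n 851 z [0.00929341 0.01487844 0.04633285] [210.16921269 205.17743831 194.86839013]
 ell ((355.24853515625, 220.14337158203125), (32.46419906616211, 33.406620025634766), 115.39215850830078) [[ 0.45888749 -0.39163604  0.014     ]]
 hub pts 199 [ 0.45686019 -0.38484617  0.06748862] [ 0.43430182 -0.23728479  0.62579563]
 cab 5671 ((0.6182063221931458, 0.09580080211162567), (0.4424622058868408, 0.18198274075984955), 85.19161987304688) [[ 0.5089908  -0.11702447]
 [ 0.69033307 -0.13227892]
 [ 0.7274218   0.3086261 ]
 [ 0.5460796   0.32388052]]
side handle n 461 z [0.10469058 0.12988838 0.14502849] xyz [0.61959138 0.13920513 0.12988838] [193.10845987 194.02169197 187.04555315]
 rect ((207.5299835205078, 230.28997802734375), (34.78965759277344, 13.435029029846191), 8.130102157592773) [[0.65984922 0.17078978]
 [0.66521196 0.12373832]
 [0.57104384 0.13183542]
 [0.56910358 0.17811301]] [[0.61603526 0.15158097 0.146     ]]
 flange n 470 z [0.00026058 0.01331346 0.04299533] [209.22340426 204.1        200.18510638]
 ell ((274.48577880859375, 154.83995056152344), (21.150747299194336, 26.972827911376953), 91.22675323486328) [[ 0.45880445 -0.38631582  0.014     ]]
 hub pts 106 [ 0.45750857 -0.37634639  0.0488158 ] [0.45675521 0.18182441 0.4475075 ]
 cab 5837 ((0.617159366607666, 0.0972486287355423), (0.44319847226142883, 0.1836785525083542), 85.32593536376953) [[ 0.507568   -0.1161299 ]
 [ 0.6906357  -0.13109738]
 [ 0.72675073  0.31062716]
 [ 0.54368305  0.32559463]]
```

View pics/c1.png

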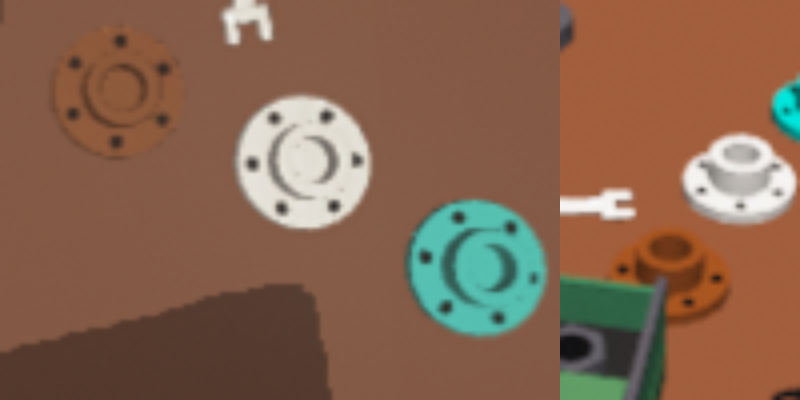

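The crop confirms the bare-steel flange, between the brown and turquoise ones. I'm moving to a spot in front of the handle with the fingers shut.

>>> {"method": "play_rows", "body": {"commands": "0 61 -49.4 0 0 0 0.363; 0 61 -49.4 0 0 0 0.363; 0 61 -49.4 0 0 0 0.363; 0 61 -49.4 0 0 0 0.363; 0 61 -49.4 0 0 0 0.363", "grip_force": 80}}

```text
clock: 0.52
tcp_pos: [0.2856, -0.404, 0.2309]
ee_rot: [[0.996, -0.084, -0.0], [-0.084, -0.996, 0.001], [-0.0, -0.001, -1.0]]
wrist_force: [0.5, 0.6, -0.9]
grip_width: 0.0251
gripper_force: 0.0
```

```bash
cat >> h.py <<'E'
from scipy.spatial.transform import Rotation as Ro
C=np.array([.6177,.0965]); UY=np.array([.0836,.9965]); UX=np.array([.9965,-.0836])
RG=np.array([[.9965,-.0836,0],[-.0836,-.9965,0],[0,0,-1.]])
def cab(x,y,z): return np.r_[C+x*UX+y*UY,z]
def incab(P): d=np.array(P)[:2]-C; return d@UX,d@UY
def go(P):
    T=tool(); s=get_state()
    print("t",s["clock"],"tcp",T[:3,3].round(4),"cab",np.round(incab(T[:3,3]),4),"F",np.round(s["wrist_force"],1))
    print("shift",shift(P).round(2),"turn",Ro.from_matrix(T[:3,:3].T@RG).as_rotvec().round(4))
E
python3 -c "
from h import *
go(cab(0,-.03,.23))"
```

```text
t 0.5167 tcp [ 0.2856 -0.404   0.2309] cab [-0.2891 -0.5265] F [ 0.5  0.6 -0.9]
shift [ 28.87 -49.67   0.12] turn [-0.0009  0.0003 -0.0008]
```

>>> {"method": "play_rows", "body": {"commands": "0 28.9 -49.7 0 0 0 0; 0 28.9 -49.7 0 0 0 0; 0 28.9 -49.7 0 0 0 0; 0 28.9 -49.7 0 0 0 0; 0 28.9 -49.7 0 0 0 0"}}

```text
clock: 0.93
tcp_pos: [0.4049, -0.2331, 0.2312]
ee_rot: [[0.997, -0.083, -0.0], [-0.083, -0.997, 0.0], [-0.0, -0.0, -1.0]]
wrist_force: [0.3, -0.5, -0.6]
grip_width: 0.0004
gripper_force: 0.0
```

```bash
python3 -c "
from h import *
go(cab(0,-.03,.23))"
```

```text
t 0.9333 tcp [ 0.4049 -0.2331  0.2312] cab [-0.1845 -0.3463] F [ 0.3 -0.5 -0.6]
shift [ 18.46 -31.62   0.12] turn [-0.0003  0.0002  0.0002]
```

>>> {"method": "play_rows", "body": {"commands": "0 18.5 -31.6 0 0 0 0; 0 18.5 -31.6 0 0 0 0; 0 18.5 -31.6 0 0 0 0; 0 18.5 -31.6 0 0 0 0; 0 18.5 -31.6 0 0 0 0"}}

```text
clock: 1.35
tcp_pos: [0.5248, -0.0626, 0.2311]
ee_rot: [[0.997, -0.083, -0.0], [-0.083, -0.997, 0.0], [-0.0, -0.0, -1.0]]
wrist_force: [0.4, -0.8, -0.2]
grip_width: 0.0001
gripper_force: 0.0
```

```bash
python3 -c "
from h import *
go(cab(0,-.03,.23))"
```

```text
t 1.35 tcp [ 0.5248 -0.0626  0.2311] cab [-0.0793 -0.1663] F [ 0.4 -0.8 -0.2]
shift [  7.94 -13.63   0.11] turn [-0.      0.0005  0.0007]
```

>>> {"method": "play_rows", "body": {"commands": "0 7.9 -13.6 0 0 0 0; 0 7.9 -13.6 0 0 0 0; 0 7.9 -13.6 0 0 0 0; 0 7.9 -13.6 0 0 0 0; 0 7.9 -13.6 4 0 0 0"}}

```text
clock: 1.77
tcp_pos: [0.6238, 0.0697, 0.198]
ee_rot: [[0.997, -0.079, 0.018], [-0.079, -0.997, 0.003], [0.018, -0.004, -1.0]]
wrist_force: [2.0, -0.6, 1.6]
grip_width: 0.0003
gripper_force: 0.0
```

```bash
python3 -c "
from h import *
T=tool();a,d=grab_frame('wrist');np.savez('w1',a=a,d=d,T=T);cv2.imwrite('pics/w1.png',a[:,:,::-1])
go(cab(0,-.03,.122))"
```

```text
t 1.8167 tcp [0.6147 0.0673 0.1857] cab [-0.0006 -0.0294] F [-3.1  0.2 -7. ]
shift [0.07 0.07 6.37] turn [-0.0007  0.002   0.0041]
```

View pics/w1.png

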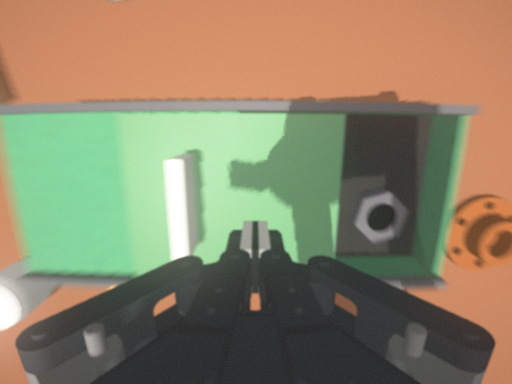

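The wrist view shows the shut fingertips at (256,235), clear of the handle face at column 200. The door's −y edge is at column 343 and the nut at (381,216). Next I descend and measure where the door is.

>>> {"method": "play_rows", "body": {"commands": "0 0 0 2.5 0 0 0; 0 0 0 4.5 0 0 0; 0 0 0 6 0 0 0; 0 0 0 6.4 0 0 0; 0 0 0 6.4 0 0 0"}}

```text
clock: 2.23
tcp_pos: [0.6127, 0.064, 0.126]
ee_rot: [[0.997, -0.083, -0.004], [-0.083, -0.997, 0.0], [-0.004, 0.0, -1.0]]
wrist_force: [0.1, 0.3, -0.6]
grip_width: -0.0
gripper_force: 0.0
```

```bash
python3 -c "
from h import *
T=np.load('w1.npz')['T']
for uv,z in (((343,180),.106),((120,180),.106),((192,160),.146),((166,160),.146),((200,200),.11)): print(uv,np.round(incab(onz('wrist',[uv],z,T)[0]),4))
for uv in ((380,250),(275,250)): print(np.round(incab(onz('top',[np.array(uv)*.64],.106)[0]),4))
go(cab(0,.01,.122))"
```

```text
(343, 180) [ 0.0203 -0.1055]
(120, 180) [0.0195 0.095 ]
(192, 160) [0.043  0.0188]
(166, 160) [0.043  0.0379]
(200, 200) [0.0023 0.022 ]
[ 0.0278 -0.1128]
[0.0066 0.0972]
t 2.2333 tcp [0.6127 0.064  0.126 ] cab [-0.0022 -0.0328] F [ 0.1  0.3 -0.6]
shift [ 0.22 -4.28  0.39] turn [0.0003 0.0039 0.0002]
```

>>> {"method": "play_rows", "body": {"commands": "0 0 -1 0 0 0 0; 0 0 -2 0 0 0 0; 0 0 -2.8 0 0 0 0; 0 0 -3.3 0 0 0 0; 0 0 -3.8 0 0 0 0"}}

```text
clock: 2.65
tcp_pos: [0.6179, 0.1033, 0.1281]
ee_rot: [[0.997, -0.082, 0.001], [-0.082, -0.997, 0.0], [0.001, -0.0, -1.0]]
wrist_force: [-0.2, -0.0, -0.1]
grip_width: -0.0001
gripper_force: 0.0
```

>>> {"method": "play_rows", "body": {"commands": "0 0 -0.4 0 0 0 0; 0 0 -0.8 0 0 0 0; 0 0 -1.2 0 0 0 0; 0 0 -1.6 0 0 0 0; 0 0 -2 0 0 0 0"}}

```text
clock: 3.07
tcp_pos: [0.619, 0.1217, 0.1274]
ee_rot: [[0.997, -0.083, -0.0], [-0.083, -0.997, -0.001], [-0.0, 0.001, -1.0]]
wrist_force: [-1.8, -3.8, 1.7]
grip_width: -0.0
gripper_force: 1.7
```

```bash
python3 -c "
from h import *
go(cab(0,.11,.122))"
```

```text
t 3.0667 tcp [0.619  0.1217 0.1274] cab [-0.0008  0.0252] F [-1.8 -3.8  1.7]
shift [ 0.08 -8.48  0.53] turn [0.001  0.0002 0.0004]
```

Contact made: about 4 N of door friction and the door is moving. I'll keep pushing.

>>> {"method": "play_rows", "body": {"commands": "0 0 -0.6 0 0 0 0; 0 0 -1.2 0 0 0 0; 0 0 -1.8 0 0 0 0; 0 0 -2.4 0 0 0 0; 0 0 -3 0 0 0 0"}}

```text
clock: 3.48
tcp_pos: [0.6217, 0.1526, 0.1274]
ee_rot: [[0.997, -0.083, 0.0], [-0.083, -0.997, 0.0], [0.0, -0.0, -1.0]]
wrist_force: [-0.6, -2.8, 2.1]
grip_width: -0.0001
gripper_force: 1.7
```

>>> {"method": "play_rows", "body": {"commands": "0 0 -0.6 0 0 0 0; 0 0 -1.2 0 0 0 0; 0 0 -1.8 0 0 0 0; 0 0 -2.2 0 0 0 0; 0 0 -2.6 0 0 0 0"}}

```text
clock: 3.9
tcp_pos: [0.6238, 0.1784, 0.1274]
ee_rot: [[0.997, -0.083, 0.0], [-0.083, -0.997, 0.0], [0.0, -0.0, -1.0]]
wrist_force: [-1.3, -3.4, 3.6]
grip_width: -0.0001
gripper_force: 1.7
```

>>> {"method": "play_rows", "body": {"commands": "0 0 -0.3 0 0 0 0; 0 0 -0.6 0 0 0 0; 0 0 -0.9 0 0 0 0; 0 0 -1.2 0 0 0 0; 0 0 -1.5 0 0 0 0"}}

```text
clock: 4.32
tcp_pos: [0.6251, 0.193, 0.1274]
ee_rot: [[0.997, -0.083, 0.0], [-0.083, -0.997, 0.0], [0.0, -0.0, -1.0]]
wrist_force: [-0.5, -3.5, 2.9]
grip_width: 0.0003
gripper_force: 1.6
```

```bash
python3 -c "
from h import *
go(cab(0,.11,.122))"
```

```text
t 4.3167 tcp [0.6251 0.193  0.1274] cab [-0.0007  0.0967] F [-0.5 -3.5  2.9]
shift [ 0.07 -1.33  0.54] turn [-0.0001 -0.      0.0003]
```

Close to the stop now, so small steps.

>>> {"method": "play_rows", "body": {"commands": "0 0 -0.15 0 0 0 0; 0 0 -0.3 0 0 0 0; 0 0 -0.45 0 0 0 0; 0 0 -0.6 0 0 0 0; 0 0 -0.75 0 0 0 0"}}

```text
clock: 4.73
tcp_pos: [0.6257, 0.2004, 0.1274]
ee_rot: [[0.997, -0.083, 0.0], [-0.083, -0.997, 0.0], [0.0, -0.0, -1.0]]
wrist_force: [0.0, -3.9, 3.4]
grip_width: 0.0001
gripper_force: 1.6
```

>>> {"method": "play_rows", "body": {"commands": "0 0 -0.1 0 0 0 0; 0 0 -0.2 0 0 0 0; 0 0 -0.3 0 0 0 0; 0 0 -0.4 0 0 0 0; 0 0 -0.4 0 0 0 0"}}

```text
clock: 5.15
tcp_pos: [0.626, 0.2045, 0.1273]
ee_rot: [[0.997, -0.083, 0.0], [-0.083, -0.997, 0.0], [0.0, -0.0, -1.0]]
wrist_force: [-0.3, -1.6, 1.7]
grip_width: -0.0001
gripper_force: 1.0
```

>>> {"method": "play_rows", "body": {"commands": "0 0 -0.1 0 0 0 0; 0 0 -0.2 0 0 0 0; 0 0 -0.3 0 0 0 0; 0 0 -0.4 0 0 0 0; 0 0 -0.4 0 0 0 0"}}

```text
clock: 5.57
tcp_pos: [0.6261, 0.2064, 0.1273]
ee_rot: [[0.997, -0.083, -0.001], [-0.083, -0.997, -0.003], [-0.0, 0.003, -1.0]]
wrist_force: [0.7, -9.8, 3.3]
grip_width: 0.0004
gripper_force: 4.8
```

>>> {"method": "play_rows", "body": {"commands": "0 0 -0.1 0 0 0 0; 0 0 -0.2 0 0 0 0; 0 0 -0.3 0 0 0 0; 0 0 -0.3 0 0 0 0; 0 0 -0.3 0 0 0 0"}}

```text
clock: 5.98
tcp_pos: [0.6261, 0.2066, 0.1274]
ee_rot: [[0.997, -0.083, -0.002], [-0.083, -0.997, -0.007], [-0.001, 0.007, -1.0]]
wrist_force: [0.4, -17.9, 7.2]
grip_width: 0.0
gripper_force: 9.2
```

The door is at the rigid stop: 18 N and no further motion. I'll back off, rise and look into the bay.

>>> {"method": "play_rows", "body": {"commands": "0 0 1 0 0 0 0; 0 0 2 0 0 0 0; 0 0 4 -1 0 0 0; 0 0 7 -4 0 0 0; 0 0 10 -7 0 0 0"}}

```text
clock: 6.4
tcp_pos: [0.6165, 0.1127, 0.195]
ee_rot: [[0.997, -0.082, -0.004], [-0.082, -0.997, 0.001], [-0.004, -0.001, -1.0]]
wrist_force: [1.5, -0.7, 0.8]
grip_width: 0.0
gripper_force: 0.0
```

>>> {"method": "play_rows", "body": {"commands": "0 0 4 -3 0 0 0; 0 0 6 -5 0 0 0; 0 0 8 -6 0 0 0; 0 0 8 -6 0 0 0; 0 0 8 -6 0 0 0"}}

```text
clock: 6.82
tcp_pos: [0.6119, 0.0324, 0.2568]
ee_rot: [[0.996, -0.085, 0.002], [-0.085, -0.996, 0.001], [0.002, -0.001, -1.0]]
wrist_force: [0.2, 0.6, -0.3]
grip_width: -0.0003
gripper_force: 0.0
```

```bash
python3 - <<'E'
from m import *
T=tool();a,d=grab_frame('wrist');np.savez('w2',a=a,d=d,T=T)
b,e=grab_frame('top');np.savez('top1',a=b,d=e)
s,_=grab_frame('side')
cv2.imwrite('pics/w2.png',a[:,:,::-1])
cv2.imwrite('pics/t2.png',np.vstack([cv2.resize(b[110:230,120:300,::-1],(450,300)),cv2.resize(s[160:340,140:410,::-1],(450,300))]))
go(cab(0,-.05,.2))
E
```

```text
t 6.9667 tcp [0.6108 0.0342 0.2549] cab [-0.0016 -0.0627] F [ 0.7  0.3 -0.3]
shift [ 0.18 -1.26  5.49] turn [-0.001   0.0024  0.0013]
```

View pics/w2.png

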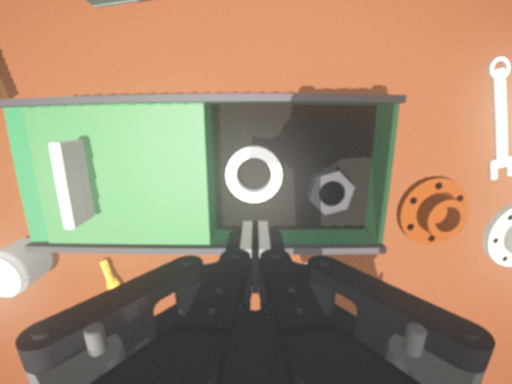

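View pics/t2.png

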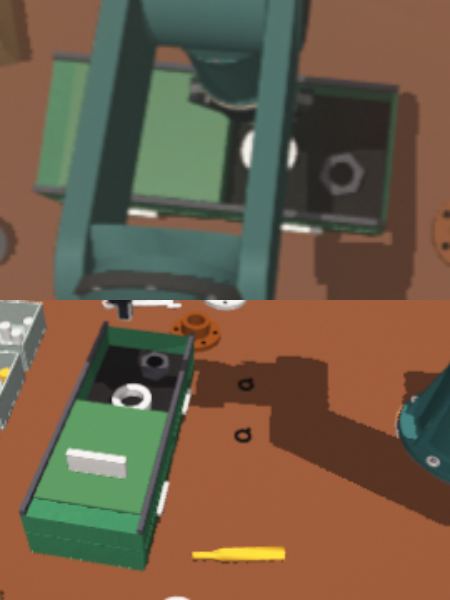

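The wrist view shows the door open, with the bay wall visible at column 210. The ring is at (254,174) and the nut at (332,191). Now I measure the ring.

```bash
python3 - <<'E'
from m import *
f=np.load('w2.npz');a,T=f['a'],f['T']
hsv=cv2.cvtColor(a,cv2.COLOR_RGB2HSV)
for th in (150,200):
    w=blob((hsv[...,1]<60)&(hsv[...,2]>th),(254,174)).astype(np.uint8)
    cs,h=cv2.findContours(w,cv2.RETR_CCOMP,cv2.CHAIN_APPROX_NONE)
    for c in sorted(cs,key=len)[-2:]:
        P=onz('wrist',c.reshape(-1,2),.075,T)[:,:2]
        (cx,cy),r=cv2.minEnclosingCircle(P.astype(np.float32)); e=cv2.fitEllipse((P*1e3).astype(np.float32))
        print(th,len(c),"circ",cx,cy,r,"ell",e)
s,_=grab_frame('side');hs=cv2.cvtColor(s,cv2.COLOR_RGB2HSV)
w=blob((hs[...,1]<60)&(hs[...,2]>150),(140+131*.6,160+97*.6)).astype(np.uint8)
cs,_=cv2.findContours(w,cv2.RETR_CCOMP,cv2.CHAIN_APPROX_NONE)
for c in sorted(cs,key=len)[-2:]: print("side",len(c),cv2.fitEllipse((onz('side',c.reshape(-1,2),.075)[:,:2]*1e3).astype(np.float32)))
# flange in wrist view + cabinet check of TCP calibration
go([0,0,0])
E
```

```text
150 90 circ 0.6096897721290588 0.03366045281291008 0.020583825185894966 ell ((609.8034057617188, 33.561058044433594), (38.22533416748047, 40.238792419433594), 6.7089056968688965)
150 164 circ 0.6079587936401367 0.033918529748916626 0.0367237851023674 ell ((607.8379516601562, 33.88180923461914), (71.28250885009766, 71.97187042236328), 118.91023254394531)
200 95 circ 0.6092947721481323 0.03370463848114014 0.021723635494709015 ell ((609.1691284179688, 33.674625396728516), (41.683868408203125, 42.234710693359375), 45.97927474975586)
200 160 circ 0.6078957915306091 0.03397248312830925 0.03575080260634422 ell ((607.808349609375, 33.94853591918945), (69.34046936035156, 70.33477020263672), 141.7570343017578)
side 88 ((606.5762939453125, 35.64679718017578), (60.78558349609375, 63.876197814941406), 93.51905059814453)
t 7.0167 tcp [0.6109 0.0342 0.2549] cab [-0.0016 -0.0626] F [1.2 0.3 0.3]
shift [-60.54   8.44  25.63] turn [-0.0008  0.0025  0.0017]
```

Ring centre is (0.608, 0.034), almost straight below. Descending to TCP z = 0.095.

>>> {"method": "play_rows", "body": {"commands": "0 -0.3 0 3 0 0 0; 0 -0.3 0 6 0 0 0; 0 -0.3 0 9 0 0 0; 0 -0.3 0 11 0 0 0; 0 -0.3 0 12 0 0 0"}}

```text
clock: 7.43
tcp_pos: [0.6059, 0.0346, 0.1321]
ee_rot: [[0.997, -0.082, -0.007], [-0.082, -0.997, 0.001], [-0.007, -0.0, -1.0]]
wrist_force: [0.3, 0.2, -0.4]
grip_width: 0.0002
gripper_force: 0.0
```

>>> {"method": "play_rows", "body": {"commands": "0 0 0 0 0 0 0; 0 0 0 0 0 0 0"}}

```text
clock: 7.6
tcp_pos: [0.6086, 0.0338, 0.136]
ee_rot: [[0.997, -0.082, -0.001], [-0.082, -0.997, 0.0], [-0.001, -0.0, -1.0]]
wrist_force: [-0.6, 0.2, -0.6]
grip_width: 0.0002
gripper_force: 0.0
```

```bash
python3 -c "
from h import *
go([.608,.034,.095])"
```

```text
t 7.6 tcp [0.6086 0.0338 0.136 ] cab [-0.0038 -0.0632] F [-0.6  0.2 -0.6]
shift [-0.06 -0.01  4.1 ] turn [-0.0002  0.0011  0.0013]
```

>>> {"method": "play_rows", "body": {"commands": "0 0 0 1.2 0 0 0; 0 0 0 2.4 0 0 0; 0 0 0 3.4 0 0 0; 0 0 0 3.9 0 0 0; 0 0 0 4.1 0 0 0"}}

```text
clock: 8.02
tcp_pos: [0.6077, 0.0332, 0.0939]
ee_rot: [[0.997, -0.083, -0.002], [-0.083, -0.997, 0.0], [-0.002, -0.0, -1.0]]
wrist_force: [-0.6, 1.1, -0.6]
grip_width: -0.0001
gripper_force: 0.0
```

>>> {"method": "play_rows", "body": {"commands": "0 0 0 0 0 0 0; 0 0 0 0 0 0 0; 0 0 0 0 0 0 0; 0 0 0 0 0 0 0; 0 0 0 0 0 0 0"}}

```text
clock: 8.43
tcp_pos: [0.609, 0.0332, 0.0957]
ee_rot: [[0.997, -0.083, 0.001], [-0.083, -0.997, 0.0], [0.001, -0.0, -1.0]]
wrist_force: [-0.5, 1.1, -0.2]
grip_width: 0.0002
gripper_force: 0.0
```

```bash
python3 - <<'E'
from m import *
go([.608,.034,.095])
T=tool();a,d=grab_frame('wrist');s,_=grab_frame('side')
cv2.imwrite('pics/w3.png',np.hstack([a[60:330,100:412,::-1],cv2.resize(s[150:280,170:300,::-1],(270,270))]))
E
```

```text
t 8.4333 tcp [0.609  0.0332 0.0957] cab [-0.0034 -0.0638] F [-0.5  1.1 -0.2]
shift [-0.1  -0.07  0.07] turn [-0.0001 -0.0008  0.0005]
```

View pics/w3.png

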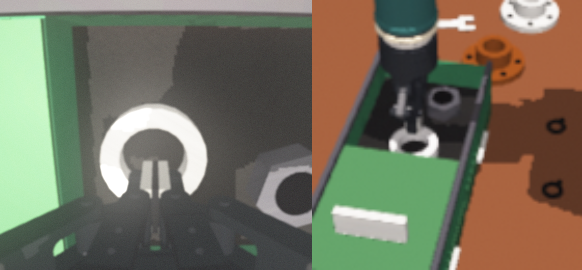

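The tip (155,165 in the crop) hovers over the bore of the ring without touching it. Holding for over two seconds.

>>> {"method": "play_rows", "body": {"commands": "0 0 0 0 0 0 0; 0 0 0 0 0 0 0; 0 0 0 0 0 0 0; 0 0 0 0 0 0 0; 0 0 0 0 0 0 0"}}

```text
clock: 8.95
tcp_pos: [0.6087, 0.0332, 0.0952]
ee_rot: [[0.997, -0.083, -0.0], [-0.083, -0.997, 0.0], [-0.0, -0.0, -1.0]]
wrist_force: [-0.6, -0.5, -0.6]
grip_width: 0.0001
gripper_force: 0.0
```

>>> {"method": "play_rows", "body": {"commands": "0 0 0 0 0 0 0; 0 0 0 0 0 0 0; 0 0 0 0 0 0 0; 0 0 0 0 0 0 0; 0 0 0 0 0 0 0"}}

```text
clock: 9.37
tcp_pos: [0.6087, 0.0332, 0.0952]
ee_rot: [[0.997, -0.083, 0.0], [-0.083, -0.997, 0.0], [-0.0, -0.0, -1.0]]
wrist_force: [-0.0, -1.0, 0.9]
grip_width: -0.0001
gripper_force: 0.0
```

>>> {"method": "play_rows", "body": {"commands": "0 0 0 0 0 0 0; 0 0 0 0 0 0 0; 0 0 0 0 0 0 0; 0 0 0 0 0 0 0; 0 0 0 0 0 0 0"}}

```text
clock: 9.78
tcp_pos: [0.6087, 0.0332, 0.0952]
ee_rot: [[0.997, -0.083, -0.0], [-0.083, -0.997, 0.0], [-0.0, -0.0, -1.0]]
wrist_force: [0.2, -0.3, -1.0]
grip_width: -0.0003
gripper_force: 0.0
```

>>> {"method": "play_rows", "body": {"commands": "0 0 0 0 0 0 0; 0 0 0 0 0 0 0; 0 0 0 0 0 0 0; 0 0 0 0 0 0 0; 0 0 0 0 0 0 0"}}

```text
clock: 10.2
tcp_pos: [0.6086, 0.0332, 0.0952]
ee_rot: [[0.997, -0.083, -0.0], [-0.083, -0.997, 0.0], [-0.0, -0.0, -1.0]]
wrist_force: [-0.1, -0.0, -0.5]
grip_width: -0.0003
gripper_force: 0.0
```

>>> {"method": "play_rows", "body": {"commands": "0 0 0 0 0 0 0; 0 0 0 0 0 0 0; 0 0 0 0 0 0 0; 0 0 0 0 0 0 0; 0 0 0 0 0 0 0"}}

```text
clock: 10.62
tcp_pos: [0.6087, 0.0332, 0.0952]
ee_rot: [[0.997, -0.083, -0.0], [-0.083, -0.997, 0.0], [-0.0, -0.0, -1.0]]
wrist_force: [-0.5, 0.5, 0.3]
grip_width: 0.0003
gripper_force: 0.0
```

>>> {"method": "play_rows", "body": {"commands": "0 0 0 0 0 0 0; 0 0 0 0 0 0 0; 0 0 0 0 0 0 0; 0 0 0 0 0 0 0; 0 0 0 0 0 0 0"}}

```text
clock: 11.03
tcp_pos: [0.6087, 0.0332, 0.0953]
ee_rot: [[0.997, -0.083, -0.0], [-0.083, -0.997, 0.0], [-0.0, -0.0, -1.0]]
wrist_force: [1.0, -0.1, 0.1]
grip_width: 0.0002
gripper_force: 0.0
```

>>> {"method": "play_rows", "body": {"commands": "0 0 0 -2 0 0 0; 0 0 0 -5 0 0 0; 0 0 0 -9 0 0 0; 0 0 0 -12 0 0 0; 0 0 0 -13 0 0 0"}}

```text
clock: 11.45
tcp_pos: [0.6115, 0.0331, 0.2307]
ee_rot: [[0.997, -0.083, 0.008], [-0.083, -0.997, -0.0], [0.008, -0.0, -1.0]]
wrist_force: [0.7, -0.5, 0.8]
grip_width: -0.0002
gripper_force: 0.0
```

```bash
python3 -c "
from h import *
go([.459,-.390,.2])"
```

```text
t 11.45 tcp [0.6115 0.0331 0.2307] cab [-0.0009 -0.0637] F [ 0.7 -0.5  0.8]
shift [-11.71  43.43   2.96] turn [-0.0003 -0.0082  0.0006]
```

>>> {"method": "play_rows", "body": {"commands": "0 -11.7 43.4 0 0 0 0; 0 -11.7 43.4 0 0 0 0; 0 -11.7 43.4 0 0 0 0; 0 -11.7 43.4 0 0 0 0; 0 -11.7 43.4 0 0 0 0"}}

```text
clock: 11.87
tcp_pos: [0.5367, -0.1641, 0.2249]
ee_rot: [[0.997, -0.082, -0.0], [-0.082, -0.997, 0.0], [-0.0, -0.0, -1.0]]
wrist_force: [0.3, -0.7, 0.5]
grip_width: -0.0001
gripper_force: 0.0
```

```bash
python3 -c "
from h import *
go([.459,-.390,.2])"
```

```text
t 11.8667 tcp [ 0.5367 -0.1641  0.2249] cab [-0.0589 -0.2664] F [ 0.3 -0.7  0.5]
shift [-5.88 23.16  2.48] turn [-0.0002  0.0005  0.0012]
```

>>> {"method": "play_rows", "body": {"commands": "0 -5.9 23.2 1 0 0 0; 0 -5.9 23.2 1 0 0 0; 0 -5.9 23.2 1 0 0 0; 0 -5.9 23.2 1 0 0 0; 0 -5.9 23.2 1 0 0 0"}}

```text
clock: 12.28
tcp_pos: [0.4687, -0.3611, 0.216]
ee_rot: [[0.997, -0.083, -0.0], [-0.083, -0.997, 0.001], [-0.0, -0.001, -1.0]]
wrist_force: [0.8, 0.2, 0.3]
grip_width: -0.0001
gripper_force: 0.0
```

>>> {"method": "play_rows", "body": {"commands": "0 0 2 0 0 0 0; 0 0 2 0 0 0 0; 0 0 2 0 0 0 0; 0 0 2 0 0 0 0; 0 0 2 0 0 0 0"}}

```text
clock: 12.7
tcp_pos: [0.4685, -0.3779, 0.2162]
ee_rot: [[0.997, -0.082, -0.001], [-0.082, -0.997, 0.001], [-0.001, -0.001, -1.0]]
wrist_force: [-0.1, 0.2, 0.3]
grip_width: 0.0001
gripper_force: 0.0
```

```bash
python3 - <<'E'
from m import *
go([.459,-.390,.1])
T=tool();a,d=grab_frame('wrist');t,dt=grab_frame('top');s,ds=grab_frame('side');np.savez('f',a=a,T=T,t=t,s=s)
cv2.imwrite('pics/w4.png',np.hstack([a[:,:,::-1],cv2.resize(t[170:270,300:410,::-1],(280,384))]))
E
```

```text
t 12.7 tcp [ 0.4685 -0.3779  0.2162] cab [-0.109  -0.4853] F [-0.1  0.2  0.3]
shift [-0.84  1.29 11.62] turn [-0.0012  0.0007  0.0017]
```

View pics/w4.png

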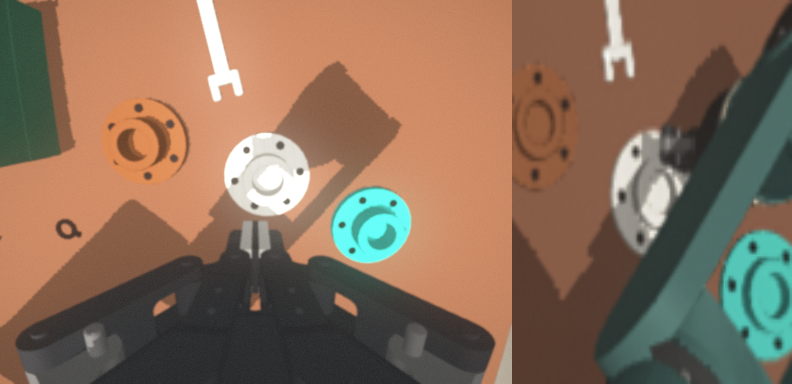

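The steel flange is at (267,174) in the wrist view and fully visible, with brown to its left and turquoise to its right. I'll refine its centre from this view.

```bash
python3 - <<'E'
from m import *
f=np.load('f.npz')
for n,im,nr,T in (('wrist',f['a'],(267,174),f['T']),('side',f['s'],(274,155),None)):
    hsv=cv2.cvtColor(im,cv2.COLOR_RGB2HSV)
    w=blob((hsv[...,1]<60)&(hsv[...,2]>110),nr).astype(np.uint8)
    c=max(cv2.findContours(w,0,1)[0],key=cv2.contourArea); c=cv2.convexHull(c) if n=='wrist' else c
    print(n,w.sum(),cv2.fitEllipse((onz(n,c.reshape(-1,2),.014,T)[:,:2]*1e3).astype(np.float32)))
go([.459,-.390,.065])
E
```

```text
wrist 5615 ((457.5193176269531, -393.1426086425781), (110.90657043457031, 111.716796875), 116.17160034179688)
side 475 ((458.6138000488281, -388.5838623046875), (106.4062271118164, 142.38206481933594), 0.448283851146698)
t 12.85 tcp [ 0.4688 -0.3782  0.2166] cab [-0.1087 -0.4855] F [ 1.1 -0.3  1. ]
shift [-0.88  1.26 15.16] turn [-0.0003  0.0001  0.0022]
```

>>> {"method": "play_rows", "body": {"commands": "0 -1 1.5 1 0 0 0; 0 -1 1.5 4 0 0 0; 0 -1 1.5 7 0 0 0; 0 -1 1.5 10 0 0 0; 0 -1 1.5 11 0 0 0"}}

```text
clock: 13.27
tcp_pos: [0.4554, -0.3908, 0.1028]
ee_rot: [[0.997, -0.082, -0.004], [-0.082, -0.997, 0.005], [-0.005, -0.004, -1.0]]
wrist_force: [-0.4, 0.3, 0.0]
grip_width: -0.0004
gripper_force: 0.0
```

>>> {"method": "play_rows", "body": {"commands": "0 0 0 0 0 0 0; 0 0 0 0 0 0 0"}}

```text
clock: 13.43
tcp_pos: [0.4575, -0.3933, 0.1069]
ee_rot: [[0.997, -0.082, -0.0], [-0.082, -0.997, 0.0], [-0.0, -0.0, -1.0]]
wrist_force: [-0.4, -1.3, 1.3]
grip_width: -0.0002
gripper_force: 0.0
```

```bash
python3 -c "
from h import *
go([.458,-.392,.065])"
```

```text
t 13.4333 tcp [ 0.4575 -0.3933  0.1069] cab [-0.1187 -0.5014] F [-0.4 -1.3  1.3]
shift [ 0.04 -0.13  4.19] turn [-0.0004  0.0003  0.0012]
```

>>> {"method": "play_rows", "body": {"commands": "0 0 -0.1 1.2 0 0 0; 0 0 -0.1 2.4 0 0 0; 0 0 -0.1 3.4 0 0 0; 0 0 -0.1 3.9 0 0 0; 0 0 -0.1 4.1 0 0 0"}}

```text
clock: 13.85
tcp_pos: [0.457, -0.3923, 0.0649]
ee_rot: [[0.997, -0.083, -0.001], [-0.083, -0.997, 0.001], [-0.001, -0.001, -1.0]]
wrist_force: [-0.9, 0.4, 0.2]
grip_width: -0.0003
gripper_force: 0.0
```

>>> {"method": "play_rows", "body": {"commands": "0 0 0 0 0 0 0; 0 0 0 0 0 0 0; 0 0 0 0 0 0 0; 0 0 0 0 0 0 0; 0 0 0 0 0 0 0"}}

```text
clock: 14.27
tcp_pos: [0.4574, -0.3928, 0.0659]
ee_rot: [[0.997, -0.083, 0.001], [-0.083, -0.997, -0.0], [0.001, 0.0, -1.0]]
wrist_force: [-0.1, -0.7, -0.6]
grip_width: 0.0001
gripper_force: 0.0
```

```bash
python3 - <<'E'
from m import *
go([.458,-.392,.065])
a,d=grab_frame('wrist');s,_=grab_frame('side')
cv2.imwrite('pics/w5.png',np.hstack([a[60:330,100:412,::-1],cv2.resize(s[90:200,220:330,::-1],(270,270))]))
E
```

```text
t 14.2667 tcp [ 0.4574 -0.3928  0.0659] cab [-0.1188 -0.501 ] F [-0.1 -0.7 -0.6]
shift [ 0.05 -0.09  0.09] turn [ 0.0004 -0.0005  0.0004]
```

View pics/w5.png

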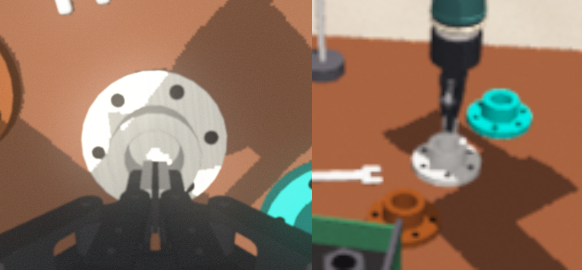

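The fingertips are over the steel hub (155,150 in the crop), about 2 cm above it and not touching. Holding, then rising clear.

>>> {"method": "play_rows", "body": {"commands": "0 0 0 0 0 0 0; 0 0 0 0 0 0 0; 0 0 0 0 0 0 0; 0 0 0 0 0 0 0; 0 0 0 0 0 0 0"}}

```text
clock: 14.78
tcp_pos: [0.4572, -0.3926, 0.0655]
ee_rot: [[0.997, -0.083, -0.0], [-0.083, -0.997, 0.0], [-0.0, -0.0, -1.0]]
wrist_force: [0.5, 0.7, 0.5]
grip_width: -0.0003
gripper_force: 0.0
```

>>> {"method": "play_rows", "body": {"commands": "0 0 0 0 0 0 0; 0 0 0 0 0 0 0; 0 0 0 0 0 0 0; 0 0 0 0 0 0 0; 0 0 0 0 0 0 0"}}

```text
clock: 15.2
tcp_pos: [0.4572, -0.3926, 0.0655]
ee_rot: [[0.997, -0.083, 0.0], [-0.083, -0.997, 0.0], [0.0, -0.0, -1.0]]
wrist_force: [-0.9, 0.7, 0.5]
grip_width: 0.0001
gripper_force: 0.0
```

>>> {"method": "play_rows", "body": {"commands": "0 0 0 0 0 0 0; 0 0 0 0 0 0 0; 0 0 0 0 0 0 0; 0 0 0 0 0 0 0; 0 0 0 0 0 0 0"}}

```text
clock: 15.62
tcp_pos: [0.4572, -0.3926, 0.0655]
ee_rot: [[0.997, -0.083, -0.0], [-0.083, -0.997, 0.0], [-0.0, -0.0, -1.0]]
wrist_force: [0.5, 0.7, -0.1]
grip_width: 0.0001
gripper_force: 0.0
```

>>> {"method": "play_rows", "body": {"commands": "0 0 0 0 0 0 0; 0 0 0 0 0 0 0; 0 0 0 0 0 0 0; 0 0 0 0 0 0 0; 0 0 0 0 0 0 0"}}

```text
clock: 16.03
tcp_pos: [0.4572, -0.3926, 0.0655]
ee_rot: [[0.997, -0.083, 0.0], [-0.083, -0.997, 0.0], [0.0, -0.0, -1.0]]
wrist_force: [-0.5, -1.0, 0.3]
grip_width: -0.0003
gripper_force: 0.0
```

>>> {"method": "play_rows", "body": {"commands": "0 0 0 0 0 0 0; 0 0 0 0 0 0 0; 0 0 0 0 0 0 0; 0 0 0 0 0 0 0; 0 0 0 0 0 0 0"}}

```text
clock: 16.45
tcp_pos: [0.4572, -0.3926, 0.0655]
ee_rot: [[0.997, -0.083, -0.0], [-0.083, -0.997, 0.0], [-0.0, -0.0, -1.0]]
wrist_force: [-0.2, 0.4, 0.3]
grip_width: 0.0
gripper_force: 0.0
```

>>> {"method": "play_rows", "body": {"commands": "0 0 0 0 0 0 0; 0 0 0 0 0 0 0; 0 0 0 0 0 0 0; 0 0 0 0 0 0 0; 0 0 0 0 0 0 0"}}

```text
clock: 16.87
tcp_pos: [0.4572, -0.3926, 0.0655]
ee_rot: [[0.997, -0.083, 0.0], [-0.083, -0.997, 0.0], [-0.0, -0.0, -1.0]]
wrist_force: [-0.9, 0.7, 0.4]
grip_width: 0.0001
gripper_force: 0.0
```

>>> {"method": "play_rows", "body": {"commands": "0 0 0 -2 0 0 0; 0 0 0 -5 0 0 0; 0 0 0 -9 0 0 0; 0 0 0 -13 0 0 0; 0 0 0 -16 0 0 0"}}

```text
clock: 17.28
tcp_pos: [0.4577, -0.3931, 0.2288]
ee_rot: [[0.997, -0.083, 0.002], [-0.083, -0.997, -0.002], [0.002, 0.002, -1.0]]
wrist_force: [0.4, -0.6, -0.0]
grip_width: -0.0
gripper_force: 0.0
```

>>> {"method": "play_rows", "body": {"commands": "0 0 0 -1 0 0 0; 0 0 0 -1 0 0 0; 0 0 0 -1 0 0 0; 0 0 0 -1 0 0 0; 0 0 0 -1 0 0 0"}}

```text
clock: 17.7
tcp_pos: [0.4562, -0.3915, 0.2331]
ee_rot: [[0.997, -0.083, -0.003], [-0.083, -0.997, 0.003], [-0.003, -0.003, -1.0]]
wrist_force: [-0.5, 0.1, -0.4]
grip_width: 0.0004
gripper_force: 0.0
```

```bash
python3 - <<'E'
from m import *
t,_=grab_frame('top');s,_=grab_frame('side')
hs=cv2.cvtColor(s,cv2.COLOR_RGB2HSV)
w=blob((hs[...,1]<60)&(hs[...,2]>110),(274,155)).astype(np.uint8)
c=max(cv2.findContours(w,0,1)[0],key=cv2.contourArea);print("flange side px",cv2.fitEllipse(c)[0])
h=cv2.cvtColor(t,cv2.COLOR_RGB2HSV);wt=(h[...,1]<60)&(h[...,2]>120)
p=px('top',[cab(0,.133,.146),[.608,.034,.075]])
for q in p:
    m=blob(wt,q); print("top",q,m.sum(),np.argwhere(m)[:,::-1].mean(0), incab(onz('top',[np.argwhere(m)[:,::-1].mean(0)],.146)[0]))
go([0,0,0])
E
```

```text
flange side px (274.5337219238281, 154.85272216796875)
top [161.18959404 157.96820243] 165 [162.34545455 157.86666667] (np.float64(0.0006648168521688025), np.float64(0.12956763548049685))
top [227.05929671 170.39717753] 265 [227.10943396 169.93962264] (np.float64(-0.01662735083324885), np.float64(-0.06960369777398183))
t 17.8 tcp [ 0.4565 -0.3918  0.2335] cab [-0.1198 -0.5001] F [-0.1 -1.1  0.2]
shift [-48.69 -35.19  23.57] turn [-0.0025  0.0026  0.0005]
```

The door is still open, the ring and flange haven't moved, and the arm is clear. Handing in.

```bash
python3 -c "
from rig import *
print(job_done())"
```

```text
the job is handed in; nothing more can be done
None
```

The job is handed in at about 18 s of the 59 s allowed: I pushed the door open to its stop, then pointed for over two seconds, about 2 cm above, at the ring and then at the steel flange, and the final camera check showed the door still open, the ring and flange unmoved and the arm clear.

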